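Pack the electrician's spares into the orange box

ROBOT

A 6-joint arm with a two-finger parallel gripper is mounted at the origin on the work surface. World frame = base frame: x ahead of the robot, y to its left, z up, the work surface at z = 0. Lengths are in mm, angles in rad, forces in N, time in s.
With the tool pointing down it reaches from about 350 to 875 mm from the base axis. Payload 4.2 kg.
Tool frame: the origin (TCP) lies at the centre of the arm's flange, where the gripper is bolted on; the fingertips stand 173 mm ahead of it and the grasp point (between the pads) lies 155 mm ahead of it; z points along the fingers, y is the line along which they close (so a half turn about z gives the same grasp; the last joint's range is limited). The gripper opens to 85 mm and grips with 20 to 120 N. Pads are 22 mm wide; open, the fingers measure 114 mm over their backs; the gripper's body (76 mm by 85 mm) begins 54 mm behind the grasp point. The pads swing forward as they close: fully open they stand 13 mm farther back than shut.
Start: joints at [1.438, 0.385, 0.008, 0, -1.194, -0.259], TCP at [238.625, 577.632, 404.712] pointing down, gripper open.
Joint ranges: [-3.14, 3.14], [-1.21, 2.06], [-1.07, 1.41], [-3.16, 2.05], [-2.99, -0.16], [-3.1, 3.1]. Speed limits (rad/s): [2.79, 2.79, 3.14, 3.14, 3.14, 3.14].

INTERFACE

Orientations are given as a rotation vector (axis times angle).
In Python, from station import bot gives the robot as it stands.
- The arm moves only by the shell command python3 -m creep 'ROWS' [FORCE]. ROWS is a JSON object of lists of equal length, an entry for each row: "turn": the turn, a rotation vector about the world's x, y, z in rad, a list of three; "delta_pos": the shift along the world's x, y, z in cm, a list of three; "hand": the finger opening in cm, from 0 to 8.54. A call has 1 to 20 rows; each row shifts and turns the commanded pose from where the row before left it; what a row does not reach is not made up. A row lasts 1/12 s, in which the tool goes at most 41.7 mm and 7.16 degrees, less where a joint would pass 70% of its speed; a pose out of reach is approached as far as the arm can. A call is refused whole if a number of a shift passes 4.17 or a number of a turn 0.125, either way. A call with a gripper value outside its range is refused whole. The fingers move at their own pace and stop on an object; FORCE is the grip in N (left out, the last holds). Time passes only in rows, so rows that do not move let the fingers close. It gives the time, the measured TCP pose, the force, the opening and the grip force at its end, in the units of the state.
- bot.observe(): the state, without advancing time (a new reading comes with each control period).
- bot.camera(name): name is "side" or "top" or "wrist"; returns a dict with "pixels" (400x640x3 uint8, red, green, blue), "z_map" (400x640 float32, mm along the optical axis (not along the pixel's ray), 0 where there is no reading), "mtx" (3x3 intrinsics, pixels), "xyz" and "attitude" of the camera in the world. Camera axes: x right, y down, z forward; pixel columns grow to the right and rows downward; lengths in mm; the calibration is good to about 2 mm. A picture is of the moment at which its call begins.
- bot.finish_job(): hands the job in; it is judged then, once.
The state is a dict: "time": time; "q": joint angles; "qd": joint speeds; "tau": joint torques, N m; "position": TCP position; "ee_rot": TCP orientation; "ft_force": force on the tool from outside, world axes, zero at the start; "moment": the same for the moment, N m; "opening": finger opening in mm; "gripper_force": force on a finger pad.
Only numpy, scipy, OpenCV 4.12 (cv2) and the standard library are available. Lean on these libraries where they do the work, as an engineer would, in place of code of your own. Each camera call takes 0.05 s, during which the arm holds its last target. There are 200 camera calls.

TASK

Pack the spares into the base of the open orange box: stand one good glass downlight bulb, pins up, in each yellow cup, put the clean white plug top in the red cup, pins up, and lay the black torch flat in the long open bay beside the cups. Set the glass bulbs down gently, do not drop them. Leave the blackened bulb and the scorched plug top where they are.

Things in the scene. Friction and masses are not known exactly. Their poses are not given: they have to be found in the camera images.
- orange_box: Translucent orange box, fixed, open. Base (with the cups) 190 (x) by 280 (y) by 36 mm high, walls and floor 3. Origin: centre of the base's underside; x points to the lid, y along the length. Cups fill x below -8; the long bay is the rest: x -8 to +92, y -137 to +137 mm, floor 3 mm above the counter. The lid, a like tray without cups, lies folded back on the counter at x +101 to +291.
- cup_yellow_1: Yellow square cup fixed in the base of the orange box: 80 mm square outside, 75 inside, 20 high. Origin: centre of its underside, 3 mm above the counter; rim 23 mm, inner floor 5.5 mm above the counter. Sides parallel to the box's. The three cups stand in a row at box x = -48, y = -88, 0, +88 mm; which is where varies.
- cup_yellow_2: Yellow square cup fixed in the base of the orange box: 80 mm square outside, 75 inside, 20 high. Origin: centre of its underside, 3 mm above the counter; rim 23 mm, inner floor 5.5 mm above the counter. Sides parallel to the box's. The three cups stand in a row at box x = -48, y = -88, 0, +88 mm; which is where varies.
- cup_red: Red square cup fixed in the base of the orange box: 80 mm square outside, 75 inside, 20 high. Origin: centre of its underside, 3 mm above the counter; rim 23 mm, inner floor 5.5 mm above the counter. Sides parallel to the box's. The three cups stand in a row at box x = -48, y = -88, 0, +88 mm; which is where varies.
- bulb_a: Good glass downlight bulb, clean pale silvery glass, standing on its round face, two short pins up. Face 51 mm in diameter, tapering to a round white base, 29 mm in diameter from 31 to 46 mm above the face; pin tips at 53 mm. Origin: centre of the face (underside); z up through the pins. Loose, about 45 g.
- bulb_b: Good glass downlight bulb, clean pale silvery glass, standing on its round face, two short pins up. Face 51 mm in diameter, tapering to a round white base, 29 mm in diameter from 31 to 46 mm above the face; pin tips at 53 mm. Origin: centre of the face (underside); z up through the pins. Loose, about 45 g.
- bulb_black: Blown glass downlight bulb, its glass burnt black; does not belong in the box, standing on its round face, two short pins up. Face 51 mm in diameter, tapering to a round brownish base, 29 mm in diameter from 31 to 46 mm above the face; pin tips at 53 mm. Origin: centre of the face (underside); z up through the pins. Loose, about 45 g.
- plug_white: Clean white three-pin plug top lying on its flat back, pins up: block 52 (x) by 42 (y) by 30 mm high; thick earth pin towards +x (top 58 mm above the back), two thinner pins towards -x, 25 mm apart (top 49 mm). All pins brass. Origin: centre of its underside; z up through the pins. Loose, about 60 g.
- plug_scorched: Scorched white three-pin plug top lying on its flat back, pins up: block 52 (x) by 42 (y) by 30 mm high; thick earth pin towards +x (top 58 mm above the back), two thinner pins towards -x, 25 mm apart (top 49 mm). Face burnt black round the two thinner pins, which are black. Origin: centre of its underside; z up through the pins. Loose, about 60 g.
- torch: Black torch lying on its side, 130 mm long along x, lens at +x. Round 25 mm body from x = -43 to +31 mm; hexagonal head (+31 to +65) and tail (-65 to -43), both 30 mm across flats, on which it rests. Balances near x = 0. Origin: on its axis at mid-length, 15 mm above the surface it rests on. Loose, about 130 g.

How it is judged:
By the outcome, as a careful person would: the job done as asked, in the order asked, and still so for the second after the job is handed in, with the robot touching nothing.
It also fails if it takes over 109 s, if anything falls off the work surface, if the arm or the gripper's body presses on something with over 40 N, if the wrist force passes 120 N, or if a joint passes its speed limit or range.

## Working session

There is one attempt and no reset: what is moved stays moved. The work goes in short steps, Python scripts to look and compute and a shell command to move; the robot and the scene stay as the last step left them, time stands still between calls to the robot, and variables do not carry over. Pictures are saved under pics/ and viewed, at most 14 in all, crops included, and the job is handed in when it is done.

```bash
ls; mkdir -p pics
python3 - <<'E'
from station import bot
import cv2,numpy as np
s=bot.observe();print({k:np.round(v,3) for k,v in s.items()})
for n in("top","side"):
    c=bot.camera(n);cv2.imwrite(f"pics/{n}0.png",c["pixels"][...,::-1]);np.savez(f"{n}0.npz",**c)
    print(n,c["mtx"],c["xyz"],c["attitude"])
E
```

```text
pics
{'time': np.float64(0.0), 'q': array([ 1.438e+00,  3.860e-01,  7.000e-03, -1.000e-03, -1.194e+00,
       -2.590e-01]), 'qd': array([-0.   ,  0.   , -0.   , -0.   , -0.001, -0.   ]), 'tau': array([ 0.0000e+00, -3.9228e+01,  1.8840e+01,  4.1860e+00, -5.0000e-03,
       -0.0000e+00]), 'position': array([238.549, 577.44 , 403.641]), 'ee_rot': array([ 3.079e+00, -6.110e-01, -1.000e-03]), 'ft_force': array([0.367, 0.705, 0.649]), 'moment': array([0.02 , 0.037, 0.002]), 'gripper_force': np.float64(0.0), 'opening': np.float64(85.39)}
top [[446.03979716   0.         318.42759886]
 [  0.         446.03979716 207.51579795]
 [  0.           0.           1.        ]] [ 420.64526373   -6.86916261 1024.64179734] [-2.12555936  2.17011966 -0.119376  ]
side [[417.33264373   0.         316.93796197]
 [  0.         417.33264373 194.61951691]
 [  0.           0.           1.        ]] [ 336.48859106 -603.90746088  722.00167582] [-2.38684086  0.33213034 -0.14997711]
```

View pics/top0.png

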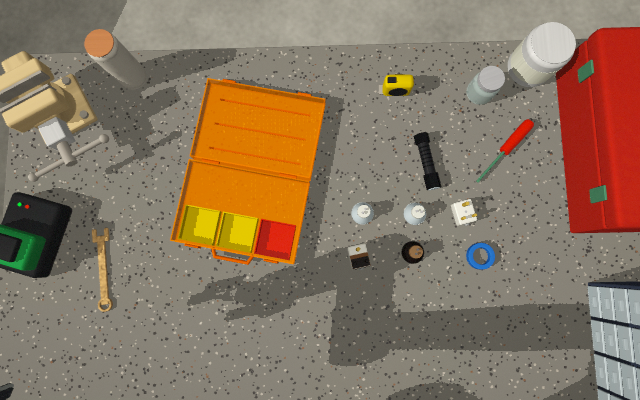

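View pics/side0.png

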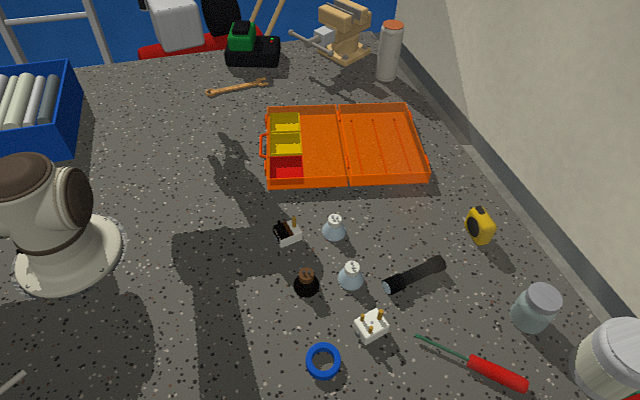

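The top view shows yellow cups at (201,226) and (238,232), and the red cup at (276,239). The good bulbs are at (363,212) and (414,212), the white plug at (464,212), and the torch runs from (421,138) to (433,186). The blackened bulb is at (413,252) and the scorched plug at (359,256). The side view agrees: bulbs at (335,227) and (351,275), plug at (372,325), torch at (415,275).

```bash
cat > h.py <<'E'
import numpy as np,cv2
from scipy.spatial.transform import Rotation as R
def ray(c,uv,z):
    uv=np.atleast_2d(np.float64(uv)); d=np.c_[uv,np.ones(len(uv))]@np.linalg.inv(c["mtx"]).T@R.from_rotvec(c["attitude"]).as_matrix().T
    o=np.asarray(c["xyz"]); return o+d*((z-o[2])/d[:,2])[:,None]
def cloud(c):
    v,u=np.mgrid[:400,:640]; z=c["z_map"].astype(float)
    p=np.stack([u,v,np.ones_like(u)],-1)@np.linalg.inv(c["mtx"]).T*z[...,None]
    return p@R.from_rotvec(c["attitude"]).as_matrix().T+np.asarray(c["xyz"])
def blob(m,n=1):
    k,l,s,ce=cv2.connectedComponentsWithStats(m.astype(np.uint8)); i=np.argsort(-s[1:,4])[:n]+1
    return [(l==j) for j in i]
E
python3 - <<'E'
from h import *
for n in("top","side"):
    c=dict(np.load(n+"0.npz")); P=cloud(c); hsv=cv2.cvtColor(c["pixels"],cv2.COLOR_RGB2HSV); print(n)
    H,S,V=cv2.split(hsv)
    ok=(c["z_map"]>0)
    rg={"top":(slice(60,275),slice(165,335)),"side":(slice(95,195),slice(255,435))}[n]
    def sub(m): z=np.zeros_like(m);z[rg]=m[rg];return z
    ye=cv2.erode(sub((H>=24)&(H<35)&(S>150)).astype(np.uint8),np.ones((2,2)))
    re=sub(((H<5)|(H>175))&(S>150))
    for b in blob(ye,2)+blob(re):
        uv=np.argwhere(b)[:,::-1].astype(np.float32); r=cv2.minAreaRect(uv)
        print(" cup",len(uv),np.round(r[0]),np.round(ray(c,r[0],12)[0]),np.median(P[b],0).round())
    boxes={"top":dict(b1=(345,195,382,230),b2=(397,195,432,230),blk=(397,235,432,270),pw=(447,193,483,230),ps=(342,238,376,274),t=(405,128,445,193)),
     "side":dict(b1=(315,205,352,247),b2=(333,257,369,294),blk=(288,262,324,300),pw=(348,303,396,348),ps=(270,212,307,250),t=(378,248,452,300))}[n]
    for k,(a,b,e,f) in boxes.items():
        p=P[b:f,a:e].reshape(-1,3); q=p[p[:,2]>12]; t=q[q[:,2]>(38 if k[0]=='b' else 22)] if k!='t' else q
        r=cv2.minAreaRect(q[:,:2].astype(np.float32))
        print(k,len(q),len(t),"med",t.mean(0).round(1),"max",q[:,2].max().round(),"rect",np.round(r[0]),np.round(r[1]),round(r[2],1))
E
```

```text
top
 cup 1173 [237. 232.] [498. 195.  12.] [499. 196.   6.]
 cup 1170 [200. 225.] [517. 281.  12.] [517. 282.   6.]
 cup 1211 [275. 239.] [481. 109.  12.] [481. 110.   6.]
b1 314 138 med [530.5 -87.1  96. ] max 1025.0 rect [484. -64.] [ 45. 164.] 62.9
b2 307 146 med [ 526.6 -199.6   99.8] max 1025.0 rect [ 473. -123.] [ 45. 251.] 34.5
blk 321 146 med [ 445.  -199.    59.7] max 1025.0 rect [ 444. -115.] [ 45. 218.] 0.5
pw 490 450 med [ 530.  -312.    49.3] max 1025.0 rect [ 492. -171.] [ 56. 353.] 14.6
ps 464 451 med [437.7 -77.1  49.7] max 1025.0 rect [431. -53.] [56. 95.] 11.3
t 745 745 med [ 647.8 -238.4   37.4] max 1025.0 rect [ 543. -163.] [113. 380.] 54.5
side
 cup 1127 [286. 134.] [507. 241.  12.] [507. 234.   7.]
 cup 692 [286. 166.] [480. 121.  12.] [480. 126.   7.]
b1 375 148 med [ 526.8 -108.2   64.5] max 722.0 rect [ 447. -345.] [561.  43.] 71.3
b2 447 190 med [ 520.4 -230.2   74.8] max 722.0 rect [ 446. -405.] [451.  44.] 66.7
blk 472 200 med [ 439.  -212.7   59.7] max 722.0 rect [ 394. -397.] [429.  44.] 76.3
pw 825 725 med [ 524.8 -326.7   42.6] max 722.0 rect [ 431. -441.] [372.  61.] 50.7
ps 574 489 med [432.  -89.4  41.5] max 722.0 rect [ 402. -332.] [556.  60.] 82.7
t 991 991 med [ 640.1 -254.5   38. ] max 722.0 rect [ 500. -383.] [540.  97.] 43.2
```

Run:
```python
from h import *
for n in("top","side"):
    c=dict(np.load(n+"0.npz")); P=cloud(c); print(n)
    boxes={"top":dict(b1=(345,195,382,230),b2=(397,195,432,230),blk=(397,235,432,270),pw=(447,193,483,230),ps=(342,238,376,274),t=(405,128,445,193)),
     "side":dict(b1=(315,205,352,247),b2=(333,257,369,294),blk=(288,262,324,300),pw=(348,303,396,348),ps=(270,212,307,250),t=(378,248,452,300))}[n]
    for k,(a,b,e,f) in boxes.items():
        p=P[b:f,a:e].reshape(-1,3); q=p[(p[:,2]>8)&(c["z_map"][b:f,a:e].ravel()>0)]
        lo,hi={'b':(43,48.5),'p':(27,32.5),'t':(18,40)}[k[0]]
        t=q[(q[:,2]>lo)&(q[:,2]<hi)]
        r=cv2.minAreaRect(t[:,:2].astype(np.float32)); r2=cv2.minAreaRect(q[:,:2].astype(np.float32))
        print(k,len(q),len(t),"mean",t.mean(0).round(1),"max",q[:,2].max().round(),"top",*np.round(r[0]),np.round(r[1]),round(r[2],1),"all",*np.round(r2[0]),np.round(r2[1]),round(r2[2],1))
        if k[0]=='p':
            g=q[q[:,2]>40]; h=q[q[:,2]>52]; print("   pins",g.mean(0).round(),"earth",h.mean(0).round() if len(h) else 0,len(h))
c=dict(np.load("top0.npz"));P=cloud(c)
# box outline corners
hsv=cv2.cvtColor(c["pixels"],cv2.COLOR_RGB2HSV); m=(hsv[...,0]<35)&(hsv[...,1]>170);m[:, :165]=0;m[:,335:]=0;m[:70]=0
b=blob(m)[0]; r=cv2.minAreaRect(np.argwhere(b)[:,::-1].astype(np.float32)); print("box",r, ray(c,cv2.boxPoints(r),36).round())
cy=np.array([[517,281],[498,195],[481,109]]); print("row yaw",np.degrees(np.arctan2(*(cy[0]-cy[2])[::-1]))-90)
```

```text
top
b1 338 105 mean [536.7 -91.3  45.9] max 55.0 top 536.0 -91.0 [27. 25.] 0.6 all 537.0 -92.0 [45. 47.] 43.7
b2 344 114 mean [ 532.6 -211.2   45.9] max 53.0 top 534.0 -211.0 [27. 27.] 88.5 all 533.0 -211.0 [45. 46.] 87.9
blk 358 107 mean [ 444.8 -202.6   45.9] max 56.0 top 445.0 -203.0 [26. 27.] 70.8 all 446.0 -201.0 [46. 48.] 55.5
pw 496 312 mean [ 531.9 -318.    29.8] max 61.0 top 533.0 -319.0 [51. 41.] 13.1 all 531.0 -320.0 [56. 43.] 12.7
   pins [ 533. -318.   50.] earth [ 546. -315.   56.] 16
ps 457 322 mean [438.2 -78.2  30.2] max 62.0 top 438.0 -79.0 [52. 42.] 10.2 all 436.0 -79.0 [56. 42.] 10.7
   pins [439. -78.  53.] earth [452. -76.  58.] 15
t 740 668 mean [ 651.1 -241.8   26.3] max 36.0 top 652.0 -243.0 [131.  33.] 10.9 all 652.0 -243.0 [131.  34.] 10.7
side
b1 410 104 mean [532.3 -93.3  46.2] max 54.0 top 532.0 -92.0 [27. 27.] 71.7 all 531.0 -97.0 [37. 47.] 71.7
b2 497 138 mean [ 528.8 -212.8   46.3] max 56.0 top 530.0 -212.0 [28. 27.] 7.6 all 528.0 -217.0 [38. 47.] 75.3
blk 522 154 mean [ 441.5 -204.    46.2] max 55.0 top 442.0 -203.0 [29. 27.] 46.8 all 439.0 -207.0 [39. 47.] 56.7
pw 845 536 mean [ 528.4 -321.8   30.1] max 61.0 top 529.0 -320.0 [52. 41.] 12.5 all 527.0 -320.0 [56. 43.] 13.9
   pins [ 530. -320.   50.] earth [ 544. -317.   57.] 26
ps 603 301 mean [434.  -82.   30.5] max 61.0 top 434.0 -79.0 [52. 43.] 12.1 all 433.0 -80.0 [55. 44.] 12.1
   pins [437. -79.  50.] earth [450. -76.  57.] 19
t 985 867 mean [ 646.2 -247.2   26.5] max 34.0 top 650.0 -244.0 [134.  32.] 10.3 all 649.0 -244.0 [134.  35.] 11.0
box ((247.14566040039062, 172.81109619140625), (126.38629913330078, 179.2534942626953), 11.070201873779297) [[463. 344.  36.]
 [871. 273.  36.]
 [804. -15.  36.]
 [404.  69.  36.]]
row yaw -11.821488340607246
```

Run:
```python
import cv2
a=cv2.imread("pics/top0.png")[125:275,330:500];cv2.imwrite("pics/crop1.png",cv2.resize(a,(680,600),interpolation=cv2.INTER_CUBIC))
```

```text
(no output)
```

View pics/crop1.png

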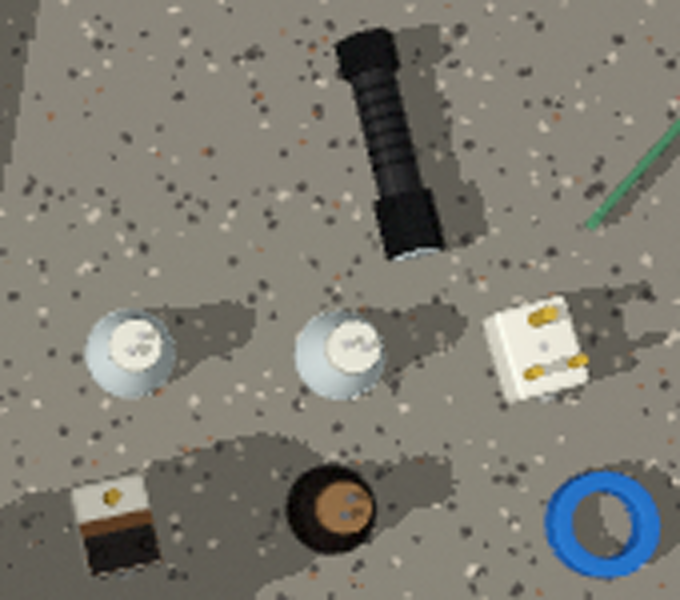

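The crop confirms the identities. The white plug's earth pin points +x, yawed about 13°. The torch lens is at the lower (−x) end, and its axis is about 10.7° off x. I'm moving over bulb 1 at about (534.5, −91.5).

```bash
python3 -m creep '{"delta_pos":[[1.48,-3.34,-0.5],[1.48,-3.34,-0.5],[1.48,-3.34,-0.5],[1.48,-3.34,-0.5],[1.48,-3.34,-0.5],[1.48,-3.34,-0.5],[1.48,-3.34,-0.5],[1.48,-3.34,-0.5],[1.48,-3.34,-0.5],[1.48,-3.34,-0.5],[1.48,-3.34,-0.5],[1.48,-3.34,-0.5],[1.48,-3.34,-0.5],[1.48,-3.34,-0.5],[1.48,-3.34,-0.5],[1.48,-3.34,-0.5],[1.48,-3.34,-0.5],[1.48,-3.34,-0.5],[1.48,-3.34,-0.5],[1.48,-3.34,-0.5]],"turn":[[0,0,0],[0,0,0],[0,0,0],[0,0,0],[0,0,0],[0,0,0],[0,0,0],[0,0,0],[0,0,0],[0,0,0],[0,0,0],[0,0,0],[0,0,0],[0,0,0],[0,0,0],[0,0,0],[0,0,0],[0,0,0],[0,0,0],[0,0,0]],"hand":[5,5,5,5,5,5,5,5,5,5,5,5,5,5,5,5,5,5,5,5]}' 30
python3 -m creep '{"delta_pos":[[0,0,-2],[0,0,0],[0,0,0],[0,0,0]],"turn":[[0,0,0],[0,0,0],[0,0,0],[0,0,0]],"hand":[5,5,5,5]}'
python3 - <<'E'
from station import bot
from h import *
print(np.round(bot.observe()["position"],1))
c=bot.camera("wrist");cv2.imwrite("pics/w1.png",c["pixels"][...,::-1]);P=cloud(c)
m=(c["z_map"]>0)&(P[...,2]>43)&(P[...,2]<48.5)&(np.hypot(P[...,0]-534,P[...,1]+91)<40)
q=P[m];print(len(q),q.mean(0).round(1),cv2.minAreaRect(q[:,:2].astype(np.float32)),c["xyz"])
E
```

```text
time: 1.77
position: [534.9, -92.2, 304.1]
ee_rot: [3.081, -0.612, -0.001]
ft_force: [0.1, 1.1, -0.2]
opening: 50.0
gripper_force: 0.0
time: 2.1
position: [534.5, -89.8, 285.1]
ee_rot: [3.082, -0.61, -0.0]
ft_force: [0.1, -0.6, 0.6]
opening: 50.1
gripper_force: 0.0
[534.5 -89.8 285.1]
1249 [536.5 -92.9  46.6] ((535.8468017578125, -92.73316955566406), (28.03818702697754, 28.015216827392578), 37.24632263183594) [ 599.41245595 -117.13267961  254.90592411]
```

View pics/w1.png

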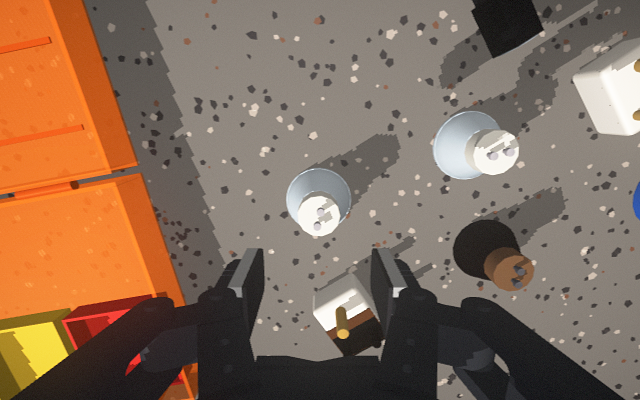

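The wrist view shows bulb 1's base at (318,215), between the finger planes, with pad tips at about (252,255) and (385,255). I'll check the tip height from the depth map.

```bash
python3 - <<'E'
from station import bot
from h import *
c=bot.camera("wrist");P=cloud(c);tz=bot.observe()["position"][2]
m=(c["z_map"]>0)&(P[...,2]>80)&(P[...,2]<200);m[:, :190]=0;m[:,440:]=0;m[340:]=0
q=P[m];print(len(q),"tip below TCP",tz-np.percentile(q[:,2],[0,1,5,20]))
low=q[q[:,2]<np.percentile(q[:,2],8)];print(low.mean(0),np.ptp(low,0))
E
python3 -m creep '{"delta_pos":[[0.1,-0.25,-2],[0,0,-2],[0,0,-2],[0,0,-1],[0,0,0],[0,0,0]],"turn":[[0,0,0],[0,0,0],[0,0,0],[0,0,0],[0,0,0],[0,0,0]],"hand":[5,5,5,5,5,5]}'
```

```text
9254 tip below TCP [170.48256543 166.4742992  160.98343547 147.59227641]
[538.20919586 -92.13210072 123.30230109] [42.06317196 71.04831498 12.41142132]
time: 2.7
position: [536.0, -92.3, 215.3]
ee_rot: [3.082, -0.609, 0.001]
ft_force: [0.2, -0.5, 1.0]
opening: 49.9
gripper_force: 0.0
```

```bash
python3 -m creep '{"delta_pos":[[0,0,-0.7],[0,0,-0.6],[0,0,0],[0,0,0],[0,0,0],[0,0,0],[0,0,0],[0,0,0],[0,0,0],[0,0,0],[0,0,0]],"turn":[[0,0,0],[0,0,0],[0,0,0],[0,0,0],[0,0,0],[0,0,0],[0,0,0],[0,0,0],[0,0,0],[0,0,0],[0,0,0]],"hand":[5,5,5,2.4,2.4,2.4,2.4,2.4,2.4,2.4,2.4]}' 30
```

```text
time: 3.62
position: [535.8, -92.9, 202.1]
ee_rot: [-3.081, 0.611, -0.001]
ft_force: [0.1, -0.2, 2.5]
opening: 28.1
gripper_force: 29.2
```

Gripped at 28 mm. I'll lift 80 mm, then carry it to the far yellow cup at about (515,282).

```bash
python3 -m creep '{"delta_pos":[[0,0,1],[0,0,2],[0,0,2],[0,0,2],[0,0,1],[0,0.5,0],[-0.1,1.5,0],[-0.2,2.75,0],[-0.2,3.5,0],[-0.2,3.5,0],[-0.2,3.5,0],[-0.2,3.5,0],[-0.2,3.5,0],[-0.2,3.5,0],[-0.2,3.5,0],[-0.2,3.5,0],[-0.2,3.5,0],[0,2.75,0],[0,1.5,0],[0,0.5,0]],"turn":[[0,0,0],[0,0,0],[0,0,0],[0,0,0],[0,0,0],[0,0,0],[0,0,0],[0,0,0],[0,0,0],[0,0,0],[0,0,0],[0,0,0],[0,0,0],[0,0,0],[0,0,0],[0,0,0],[0,0,0],[0,0,0],[0,0,0],[0,0,0]],"hand":[2.4,2.4,2.4,2.4,2.4,2.4,2.4,2.4,2.4,2.4,2.4,2.4,2.4,2.4,2.4,2.4,2.4,2.4,2.4,2.4]}'
python3 -m creep '{"delta_pos":[[0,-3.5,0],[0,0,0],[0,0,0],[0,0,0]],"turn":[[0,0,0],[0,0,0],[0,0,0],[0,0,0]],"hand":[2.4,2.4,2.4,2.4]}'
python3 - <<'E'
from station import bot
from h import *
print(bot.observe()["position"].round(1),bot.observe()["opening"])
c=bot.camera("wrist");cv2.imwrite("pics/w2.png",c["pixels"][...,::-1]);P=cloud(c);np.savez("w2.npz",**c)
H,S,V=cv2.split(cv2.cvtColor(c["pixels"],cv2.COLOR_RGB2HSV));ok=c["z_map"]>0
m=(H>=24)&(H<35)&(S>150)&ok&(P[...,2]<27)
q=P[m];r=q[q[:,2]>20]
for b in blob(m&(P[...,2]>19),3): print("rim",b.sum(),cv2.minAreaRect(P[b][:,:2].astype(np.float32)),P[b][:,2].mean())
for b in blob(m,3): print("all",b.sum(),cv2.minAreaRect(P[b][:,:2].astype(np.float32)))
E
```

```text
time: 5.28
position: [514.0, 319.4, 280.2]
ee_rot: [3.081, -0.607, -0.002]
ft_force: [-0.5, -0.2, -1.2]
opening: 27.7
gripper_force: 28.8
time: 5.62
position: [514.6, 281.0, 281.4]
ee_rot: [3.08, -0.614, -0.001]
ft_force: [1.0, 0.8, 0.4]
opening: 28.0
gripper_force: 28.9
[514.6 281.  281.4] 27.99638679742751
rim 277 ((525.8386840820312, 243.9598388671875), (70.81586456298828, 31.940662384033203), 20.102216720581055) 23.669288414548053
rim 78 ((502.5294189453125, 232.8072967529297), (1.38876473903656, 33.557456970214844), 78.04434204101562) 23.601037674001702
rim 56 ((554.5523681640625, 280.23138427734375), (16.984413146972656, 2.174496650695801), 78.1060562133789) 23.63936946039347
all 3078 ((494.86480712890625, 184.8717498779297), (54.226470947265625, 50.455875396728516), 78.16551971435547)
all 2969 ((520.2470092773438, 267.6610412597656), (55.671913146972656, 64.4501953125), 78.15679931640625)
all 78 ((502.5294189453125, 232.8072967529297), (1.38876473903656, 33.557456970214844), 78.04434204101562)
```

View pics/w2.png

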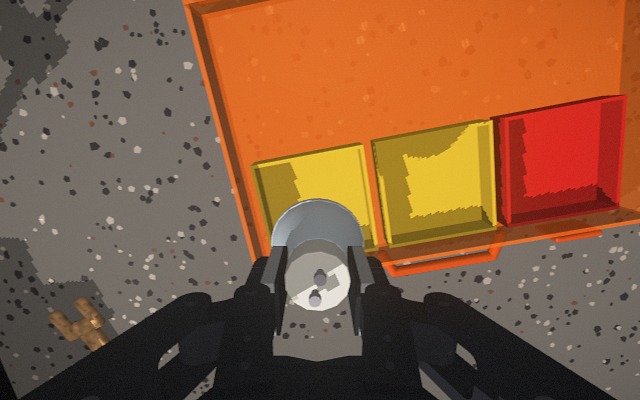

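The bulb is held upright over the far yellow cup, and the rim points agree with that cup's centre to within 2 mm. Lowering gently.

```bash
python3 -m creep '{"delta_pos":[[0,0,-1],[0,0,-1.5],[0,0,-1.5],[0,0,-1.2],[0,0,-0.8],[0,0,-0.5],[0,0,-0.3],[0,0,-0.2],[0,0,-0.1],[0,0,-0.1],[0,0,0],[0,0,0]],"turn":[[0,0,0],[0,0,0],[0,0,0],[0,0,0],[0,0,0],[0,0,0],[0,0,0],[0,0,0],[0,0,0],[0,0,0],[0,0,0],[0,0,0]],"hand":[2.4,2.4,2.4,2.4,2.4,2.4,2.4,2.4,2.4,2.4,2.4,2.4]}'
```

```text
time: 6.67
position: [514.7, 282.2, 210.2]
ee_rot: [-3.081, 0.611, -0.001]
ft_force: [-0.3, -0.6, -0.9]
opening: 28.2
gripper_force: 28.9
```

```bash
python3 -m creep '{"delta_pos":[[0,0,-0.1],[0,0,-0.1],[0,0,0],[0,0,0]],"turn":[[0,0,0],[0,0,0],[0,0,0],[0,0,0]],"hand":[2.4,2.4,2.4,2.4]}'
```

```text
time: 7.0
position: [514.6, 282.1, 207.7]
ee_rot: [3.081, -0.612, -0.0]
ft_force: [0.1, 0.1, -1.1]
opening: 27.9
gripper_force: 29.0
```

```bash
python3 -m creep '{"delta_pos":[[0,0,-0.05],[0,0,0],[0,0,0]],"turn":[[0,0,0],[0,0,0],[0,0,0]],"hand":[2.4,2.4,2.4]}'; python3 -m creep '{"delta_pos":[[0,0,-0.05],[0,0,0],[0,0,0]],"turn":[[0,0,0],[0,0,0],[0,0,0]],"hand":[2.4,2.4,2.4]}'
```

```text
time: 7.25
position: [514.7, 282.1, 207.6]
ee_rot: [-3.081, 0.611, -0.0]
ft_force: [-1.5, -1.2, 4.2]
opening: 28.2
gripper_force: 29.4
time: 7.5
position: [514.6, 282.1, 207.6]
ee_rot: [-3.082, 0.611, -0.001]
ft_force: [-2.5, -0.4, 6.5]
opening: 28.2
gripper_force: 29.9
```

Contact, about 6 N. I'll release, rise, and go over bulb 2.

```bash
python3 -m creep '{"delta_pos":[[0,0,0],[0,0,0],[0,0,0],[0,0,0],[0,0,0],[0,0,1],[0,0,2],[0,0,3],[0,0,2],[0,-1,0],[0.1,-2,0],[0.2,-3.5,0],[0.2,-3.5,0],[0.2,-3.5,0],[0.2,-3.5,0],[0.2,-3.5,0],[0.2,-3.5,0],[0.2,-3.5,0],[0.2,-3.5,0],[0.1,-3.5,0]],"turn":[[0,0,0],[0,0,0],[0,0,0],[0,0,0],[0,0,0],[0,0,0],[0,0,0],[0,0,0],[0,0,0],[0,0,0],[0,0,0],[0,0,0],[0,0,0],[0,0,0],[0,0,0],[0,0,0],[0,0,0],[0,0,0],[0,0,0],[0,0,0]],"hand":[3.2,3.8,4.4,5,5,5,5,5,5,5,5,5,5,5,5,5,5,5,5,5]}'
python3 -m creep '{"delta_pos":[[0,-3.5,0],[0,-3.5,0],[0,-3.5,0],[0,-2.5,0],[0,-1.5,0],[0,0,0],[0,0,0],[0,0,0]],"turn":[[0,0,0],[0,0,0],[0,0,0],[0,0,0],[0,0,0],[0,0,0],[0,0,0],[0,0,0]],"hand":[5,5,5,5,5,5,5,5]}'
python3 - <<'E'
from station import bot
from h import *
print(np.round(bot.observe()["position"],1))
c=bot.camera("wrist");P=cloud(c)
m=(c["z_map"]>0)&(P[...,2]>43)&(P[...,2]<48.5)&(np.hypot(P[...,0]-532,P[...,1]+212)<40)
q=P[m];print(len(q),q.mean(0).round(1),cv2.minAreaRect(q[:,:2].astype(np.float32)))
c=bot.camera("top");cv2.imwrite("pics/t2.png",cv2.resize(c["pixels"][150:280,160:340,::-1],None,fx=4,fy=4))
P=cloud(c);m=(c["z_map"]>0)&(P[...,2]>48)&(P[...,2]<54)&(np.hypot(P[...,0]-516,P[...,1]-282)<40);print(P[m].mean(0).round(),m.sum())
E
```

```text
time: 9.17
position: [532.3, -64.7, 287.0]
ee_rot: [-3.081, 0.611, -0.0]
ft_force: [0.5, 0.3, -0.4]
opening: 50.0
gripper_force: 0.0
time: 9.83
position: [532.4, -207.6, 286.7]
ee_rot: [-3.081, 0.611, 0.0]
ft_force: [-0.2, 0.4, -0.6]
opening: 50.1
gripper_force: 0.0
[ 532.4 -207.6  286.7]
1238 [ 532.8 -212.8   46.5] ((531.9581298828125, -212.59832763671875), (28.251724243164062, 28.340499877929688), 3.1693131923675537)
[515. 281.  51.] 110
```

View pics/t2.png

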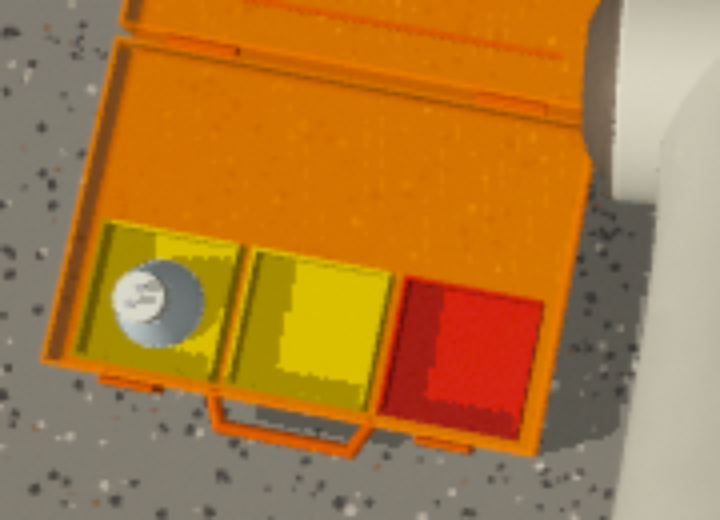

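The first bulb stands upright, centred in the left yellow cup (crop 155,300). Now bulb 2.

```bash
python3 -m creep '{"delta_pos":[[0,-0.5,-1.5],[0,0,-2],[0,0,-2],[0,0,-1.5],[0,0,-1],[0,0,-0.45],[0,0,0],[0,0,0],[0,0,0],[0,0,0],[0,0,0],[0,0,0],[0,0,0],[0,0,0],[0,0,0],[0,0,0]],"turn":[[0,0,0],[0,0,0],[0,0,0],[0,0,0],[0,0,0],[0,0,0],[0,0,0],[0,0,0],[0,0,0],[0,0,0],[0,0,0],[0,0,0],[0,0,0],[0,0,0],[0,0,0],[0,0,0]],"hand":[5,5,5,5,5,5,5,5,2.4,2.4,2.4,2.4,2.4,2.4,2.4,2.4]}' 30
```

```text
time: 11.27
position: [533.1, -212.9, 203.4]
ee_rot: [3.082, -0.611, 0.004]
ft_force: [-0.3, 1.1, 6.4]
opening: 27.7
gripper_force: 29.8
```

```bash
python3 -m creep '{"delta_pos":[[0,0,1],[0,0,2],[0,0,2],[0,0,2],[0,0,1],[0,0.5,0],[-0.3,1.5,0],[-0.3,2.8,0],[-0.3,3.5,0],[-0.3,3.5,0],[-0.3,3.5,0],[-0.3,3.5,0],[-0.3,3.5,0],[-0.3,3.5,0],[-0.3,3.5,0],[-0.3,3.5,0],[-0.3,3.5,0],[-0.3,2.5,0],[0,1.5,0],[0,0,0]],"turn":[[0,0,0],[0,0,0],[0,0,0],[0,0,0],[0,0,0],[0,0,0],[0,0,0],[0,0,0],[0,0,0],[0,0,0],[0,0,0],[0,0,0],[0,0,0],[0,0,0],[0,0,0],[0,0,0],[0,0,0],[0,0,0],[0,0,0],[0,0,0]],"hand":[2.4,2.4,2.4,2.4,2.4,2.4,2.4,2.4,2.4,2.4,2.4,2.4,2.4,2.4,2.4,2.4,2.4,2.4,2.4,2.4]}'
python3 -m creep '{"delta_pos":[[0,0,0],[0,0,0]],"turn":[[0,0,0],[0,0,0]],"hand":[2.4,2.4]}'
```

```text
time: 12.93
position: [496.3, 192.7, 281.2]
ee_rot: [3.082, -0.606, -0.001]
ft_force: [0.0, -0.3, -0.4]
opening: 27.5
gripper_force: 29.3
time: 13.1
position: [496.3, 189.3, 281.5]
ee_rot: [3.08, -0.613, -0.002]
ft_force: [0.2, -0.5, -0.5]
opening: 27.5
gripper_force: 29.3
```

```bash
python3 -m creep '{"delta_pos":[[0,0.5,-1],[0,0,-1.5],[0,0,-1.5],[0,0,-1.2],[0,0,-0.8],[0,0,-0.5],[0,0,-0.3],[0,0,-0.2],[0,0,-0.1],[0,0,0],[0,0,0]],"turn":[[0,0,0],[0,0,0],[0,0,0],[0,0,0],[0,0,0],[0,0,0],[0,0,0],[0,0,0],[0,0,0],[0,0,0],[0,0,0]],"hand":[2.4,2.4,2.4,2.4,2.4,2.4,2.4,2.4,2.4,2.4,2.4]}'; python3 -m creep '{"delta_pos":[[0,0,-0.1],[0,0,0],[0,0,0]],"turn":[[0,0,0],[0,0,0],[0,0,0]],"hand":[2.4,2.4,2.4]}'
```

```text
time: 14.02
position: [496.8, 195.2, 211.7]
ee_rot: [-3.081, 0.611, -0.001]
ft_force: [0.7, -0.2, 0.2]
opening: 27.5
gripper_force: 29.3
time: 14.27
position: [496.6, 195.2, 210.4]
ee_rot: [-3.081, 0.611, -0.0]
ft_force: [0.9, 0.0, -1.2]
opening: 27.7
gripper_force: 29.3
```

```bash
python3 -m creep '{"delta_pos":[[0,0,-0.1],[0,0,0],[0,0,0]],"turn":[[0,0,0],[0,0,0],[0,0,0]],"hand":[2.4,2.4,2.4]}';python3 -m creep '{"delta_pos":[[0,0,-0.05],[0,0,0],[0,0,0]],"turn":[[0,0,0],[0,0,0],[0,0,0]],"hand":[2.4,2.4,2.4]}'
```

```text
time: 14.52
position: [496.6, 195.1, 209.2]
ee_rot: [3.081, -0.611, -0.0]
ft_force: [-1.0, -0.1, -0.9]
opening: 27.5
gripper_force: 29.3
time: 14.77
position: [496.6, 195.2, 209.0]
ee_rot: [-3.081, 0.611, -0.0]
ft_force: [-0.3, 0.3, 2.4]
opening: 27.6
gripper_force: 29.6
```

```bash
python3 -m creep '{"delta_pos":[[0,0,-0.05],[0,0,0],[0,0,0],[0,0,0],[0,0,0],[0,0,0],[0,0,1],[0,0,2],[0,0,3],[0,0,2],[0,-1,0],[0.2,-2,0],[0.2,-3.5,0],[0.2,-3.5,0],[0.2,-3.5,0],[0.2,-3.5,0],[0.2,-3.5,0],[0.2,-3.5,0],[0.2,-3.5,0],[0.2,-3.5,0]],"turn":[[0,0,0],[0,0,0],[0,0,0],[0,0,0],[0,0,0],[0,0,0],[0,0,0],[0,0,0],[0,0,0],[0,0,0],[0,0,0],[0,0,0],[0,0,0.07],[0,0,0.07],[0,0,0.07],[0,0,0.07],[0,0,0.07],[0,0,0.07],[0,0,0.07],[0,0,0.07]],"hand":[2.4,3.2,3.8,4.4,5,5,5,5,5,5,6.5,6.5,6.5,6.5,6.5,6.5,6.5,6.5,6.5,6.5]}'
python3 -m creep '{"delta_pos":[[0.4,-3.5,0],[0.4,-3.5,0],[0.4,-3.5,0],[0.4,-3.5,0],[0,-3.5,0],[0,-2,0],[0,-1,0],[0,0,0],[0,0,0],[0,0,0]],"turn":[[0,0,0.058],[0,0,0],[0,0,0],[0,0,0],[0,0,0],[0,0,0],[0,0,0],[0,0,0],[0,0,0],[0,0,0]],"hand":[6.5,6.5,6.5,6.5,6.5,6.5,6.5,6.5,6.5,6.5]}'
python3 - <<'E'
from station import bot
from h import *
s=bot.observe();print(np.round(s["position"],1),np.degrees(2*np.arctan2(s["ee_rot"][1],s["ee_rot"][0])))
c=bot.camera("wrist");cv2.imwrite("pics/w3.png",c["pixels"][...,::-1]);P=cloud(c)
D=np.hypot(P[...,0]-531,P[...,1]+319)<50
m=(c["z_map"]>0)&(P[...,2]>27)&(P[...,2]<33)&D
q=P[m];print(len(q),q.mean(0).round(1),cv2.minAreaRect(q[:,:2].astype(np.float32)))
m=(c["z_map"]>0)&(P[...,2]>52)&(P[...,2]<64)&D;print("earth",P[m].mean(0))
c=bot.camera("top");P=cloud(c);cv2.imwrite("pics/t3.png",cv2.resize(c["pixels"][120:280,160:340,::-1],None,fx=3.5,fy=3.5));m=(c["z_map"]>0)&(P[...,2]>48)&(P[...,2]<54)
for b in blob(m,4):print(b.sum(),P[b].mean(0).round())
E
```

```text
time: 16.43
position: [514.1, -116.7, 288.5]
ee_rot: [-3.13, -0.269, -0.0]
ft_force: [0.1, 0.2, -0.0]
opening: 65.2
gripper_force: 0.0
time: 17.27
position: [530.5, -318.8, 288.3]
ee_rot: [-3.121, -0.356, 0.0]
ft_force: [-0.7, -0.3, 0.3]
opening: 65.1
gripper_force: 0.0
[ 530.5 -318.8  288.3] -346.98588669038986
3227 [ 534.2 -320.1   30.3] ((532.1388549804688, -320.5001220703125), (51.058502197265625, 41.79212951660156), 13.637033462524414)
earth [ 547.46147227 -316.75437715   57.92184514]
496 [503. 624.  51.]
112 [515. 281.  51.]
111 [496. 195.  52.]
44 [ 854. -459.   51.]
```

View pics/t3.png

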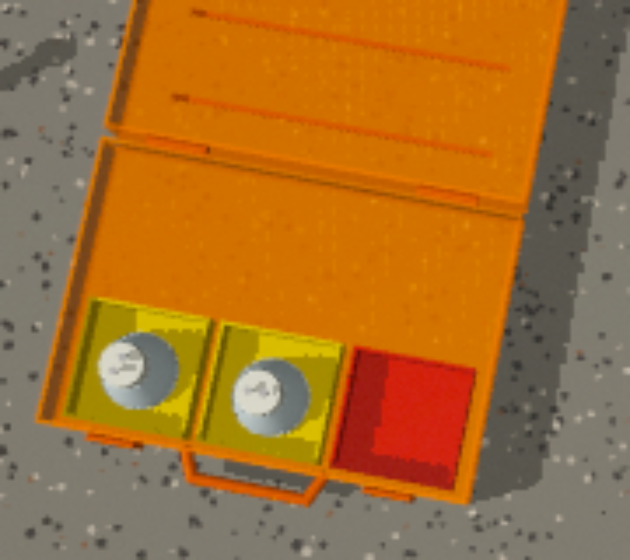

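View pics/w3.png

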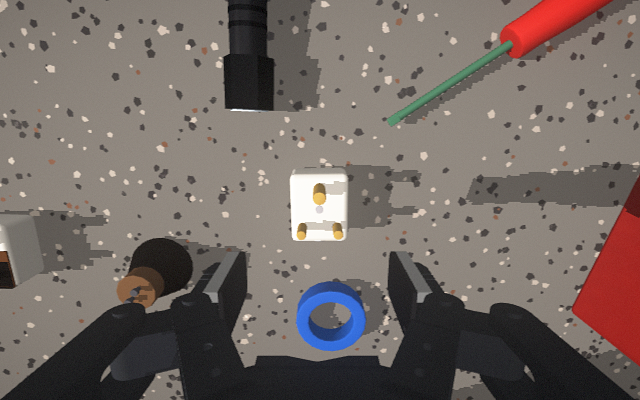

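Both bulbs stand in their yellow cups. In the wrist view the white plug (320,205) lies square between the fingers. I'm descending and gripping its upper part, so the fingers stay above the cup rim later.

```bash
python3 -m creep '{"delta_pos":[[0.15,-0.15,-1.5],[0,0,-2.5],[0,0,-2.5],[0,0,-1.7],[0,0,-1],[0,0,-0.6],[0,0,0],[0,0,0],[0,0,0],[0,0,0],[0,0,0],[0,0,0],[0,0,0],[0,0,0],[0,0,0],[0,0,0]],"turn":[[0,0,0],[0,0,0],[0,0,0],[0,0,0],[0,0,0],[0,0,0],[0,0,0],[0,0,0],[0,0,0],[0,0,0],[0,0,0],[0,0,0],[0,0,0],[0,0,0],[0,0,0],[0,0,0]],"hand":[6.5,6.5,6.5,6.5,6.5,6.5,6.5,6.5,3.8,3.8,3.8,3.8,3.8,3.8,3.8,3.8]}' 40
```

```text
time: 18.7
position: [532.7, -321.5, 191.8]
ee_rot: [3.12, 0.355, 0.004]
ft_force: [0.0, 2.5, 5.5]
opening: 40.4
gripper_force: 41.8
```

```bash
python3 -m creep '{"delta_pos":[[0,0,1],[0,0,2],[0,0,2],[0,0,2],[0,0,1],[0,0.5,0],[-0.4,1.5,0],[-0.4,3,0],[-0.4,3.5,0],[-0.4,3.5,0],[-0.4,3.5,0],[-0.4,3.5,0],[-0.4,3.5,0],[-0.4,3.5,0],[-0.4,3.5,0],[-0.4,3.5,0],[-0.4,3.5,0],[-0.4,3,0],[-0.4,2,0],[0,1,0]],"turn":[[0,0,0],[0,0,0],[0,0,0],[0,0,0],[0,0,0],[0,0,0],[0,0,0],[0,0,0],[0,0,-0.062],[0,0,-0.062],[0,0,-0.062],[0,0,-0.062],[0,0,-0.062],[0,0,-0.062],[0,0,-0.061],[0,0,0],[0,0,0],[0,0,0],[0,0,0],[0,0,0]],"hand":[3.8,3.8,3.8,3.8,3.8,3.8,3.8,3.8,3.8,3.8,3.8,3.8,3.8,3.8,3.8,3.8,3.8,3.8,3.8,3.8]}'
python3 -m creep '{"delta_pos":[[0,0.4,0],[0,0,0],[0,0,0]],"turn":[[0,0,0],[0,0,0],[0,0,0]],"hand":[3.8,3.8,3.8]}'
python3 - <<'E'
from station import bot
from h import *
s=bot.observe();print(np.round(s["position"],1),np.degrees(2*np.arctan2(s["ee_rot"][1],s["ee_rot"][0])))
c=bot.camera("wrist");cv2.imwrite("pics/w4.png",c["pixels"][...,::-1]);P=cloud(c)
H,S,V=cv2.split(cv2.cvtColor(c["pixels"],cv2.COLOR_RGB2HSV))
m=((H<5)|(H>176))&(S>150)&(c["z_map"]>0)&(np.hypot(P[...,0]-480,P[...,1]-110)<70)
m&=P[...,2]>20;q=P[m];a=np.radians(-11.8);ex=q[:,:2]@[np.cos(a),np.sin(a)];ey=q[:,:2]@[-np.sin(a),np.cos(a)]
print(len(q),np.percentile(ex,[0,1,99,100]),np.percentile(ey,[0,1,99,100]))
t=np.array([480,109.5]);print(t@[np.cos(a),np.sin(a)],t@[-np.sin(a),np.cos(a)])
E
```

```text
time: 20.37
position: [478.8, 105.7, 269.2]
ee_rot: [3.124, -0.32, -0.003]
ft_force: [-0.0, -0.4, -0.4]
opening: 40.9
gripper_force: 41.1
time: 20.62
position: [480.0, 107.0, 269.7]
ee_rot: [3.124, -0.325, -0.002]
ft_force: [0.0, 0.5, -0.1]
opening: 40.9
gripper_force: 41.1
[480.  107.  269.7] -11.892302747867795
1176 [423.64819285 425.04245074 486.88574783 486.949871  ] [163.79003644 164.02741516 243.35859985 243.4894167 ]
447.46402892893275 205.34408395346387
```

View pics/w4.png

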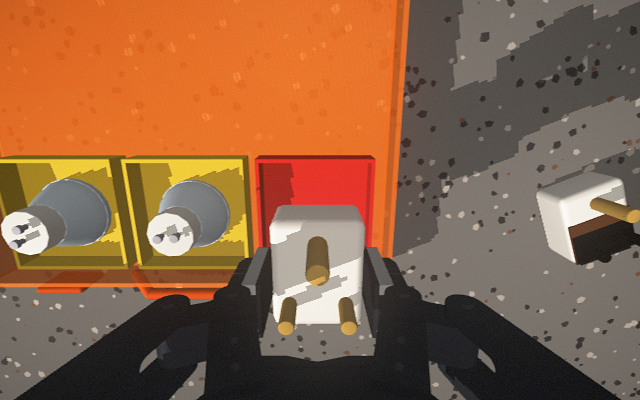

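The plug is held pins up, square to the red cup, and the cup's rim centre comes out at (479,108). Lowering.

```bash
python3 -m creep '{"delta_pos":[[-0.1,0.1,-1],[0,0,-1.5],[0,0,-1.5],[0,0,-1.3],[0,0,-0.8],[0,0,-0.5],[0,0,-0.3],[0,0,0],[0,0,0]],"turn":[[0,0,0],[0,0,0],[0,0,0],[0,0,0],[0,0,0],[0,0,0],[0,0,0],[0,0,0],[0,0,0]],"hand":[3.8,3.8,3.8,3.8,3.8,3.8,3.8,3.8,3.8]}'; python3 -m creep '{"delta_pos":[[0,0,-0.15],[0,0,-0.1],[0,0,0]],"turn":[[0,0,0],[0,0,0],[0,0,0]],"hand":[3.8,3.8,3.8]}'
```

```text
time: 21.42
position: [479.4, 108.5, 201.6]
ee_rot: [-3.124, 0.325, -0.001]
ft_force: [-0.1, -0.5, -0.5]
opening: 41.0
gripper_force: 41.1
time: 21.67
position: [479.1, 108.7, 198.9]
ee_rot: [-3.124, 0.324, -0.001]
ft_force: [-1.0, -0.7, -0.4]
opening: 40.7
gripper_force: 41.1
```

```bash
python3 -m creep '{"delta_pos":[[0,0,-0.15],[0,0,0],[0,0,0]],"turn":[[0,0,0],[0,0,0],[0,0,0]],"hand":[3.8,3.8,3.8]}'; python3 -m creep '{"delta_pos":[[0,0,-0.1],[0,0,0],[0,0,0]],"turn":[[0,0,0],[0,0,0],[0,0,0]],"hand":[3.8,3.8,3.8]}'
```

```text
time: 21.92
position: [479.2, 108.8, 197.3]
ee_rot: [-3.125, 0.324, -0.001]
ft_force: [0.4, 0.3, -0.0]
opening: 41.1
gripper_force: 41.2
time: 22.17
position: [479.2, 108.8, 197.3]
ee_rot: [-3.125, 0.323, -0.001]
ft_force: [-2.7, 0.5, 8.2]
opening: 41.0
gripper_force: 42.0
```

```bash
python3 -m creep '{"delta_pos":[[0,0,0],[0,0,0],[0,0,0],[0,0,0],[0,0,0],[0,0,1],[0,0,2],[0,0,3],[0,0,2],[0.5,-1,0],[1,-2,0],[1.5,-3,0],[1.5,-3,0],[1.5,-3,0],[1.5,-3,0],[1.5,-3,0],[1.5,-3,0],[1.5,-3,0],[1.5,-3,0],[1.5,-3,0]],"turn":[[0,0,0],[0,0,0],[0,0,0],[0,0,0],[0,0,0],[0,0,0],[0,0,0],[0,0,0],[0,0,0],[0,0,0],[0,0,0],[0,0,0.05],[0,0,0.05],[0,0,0.05],[0,0,0.05],[0,0,0.05],[0,0,0.05],[0,0,0.05],[0,0,0.045],[0,0,0]],"hand":[4.5,5,5.4,5.4,5.4,5.4,5.4,5.4,5.4,5.4,5.4,5.4,5.4,5.4,5.4,5.4,5.4,5.4,5.4,5.4]}'
python3 -m creep '{"delta_pos":[[1.5,-3,0],[0.7,-1.5,0],[0,-0.6,0],[0,0,0],[0,0,0],[0,0,0]],"turn":[[0,0,0],[0,0,0],[0,0,0],[0,0,0],[0,0,0],[0,0,0]],"hand":[5.4,5.4,5.4,5.4,5.4,5.4]}'
python3 - <<'E'
from station import bot
from h import *
s=bot.observe();print(np.round(s["position"],1),np.degrees(2*np.arctan2(s["ee_rot"][1],s["ee_rot"][0])))
c=bot.camera("wrist");cv2.imwrite("pics/w5.png",c["pixels"][...,::-1]);P=cloud(c)
m=(c["z_map"]>0)&(P[...,2]>10)&(P[...,2]<40)&(np.hypot(P[...,0]-650,P[...,1]+243)<85)
b=blob(m)[0];q=P[b];print(len(q),q.mean(0).round(1),cv2.minAreaRect(q[:,:2].astype(np.float32)))
c=bot.camera("top");cv2.imwrite("pics/t5.png",cv2.resize(c["pixels"][120:280,160:340,::-1],None,fx=3.5,fy=3.5))
E
```

```text
time: 23.83
position: [629.4, -193.3, 275.1]
ee_rot: [-3.127, -0.297, 0.002]
ft_force: [0.7, 1.1, -0.6]
opening: 54.2
gripper_force: 0.0
time: 24.33
position: [650.7, -241.4, 276.0]
ee_rot: [-3.127, -0.297, 0.001]
ft_force: [0.6, 0.4, -0.3]
opening: 53.9
gripper_force: 0.0
[ 650.7 -241.4  276. ] -349.1669332350239
7277 [ 656.5 -243.5   26.4] ((652.6963500976562, -244.26858520507812), (132.59622192382812, 34.59056854248047), 10.7460355758667)
```

View pics/w5.png

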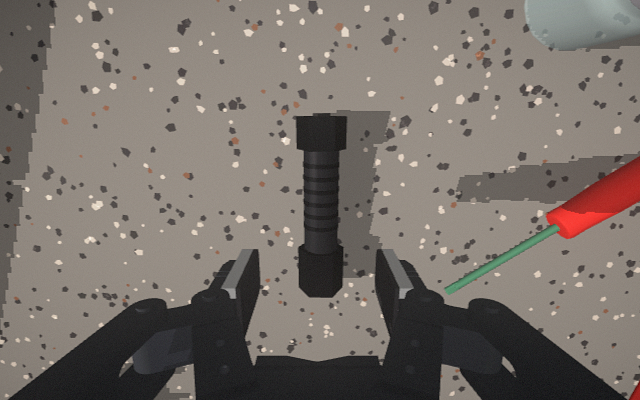

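View pics/t5.png

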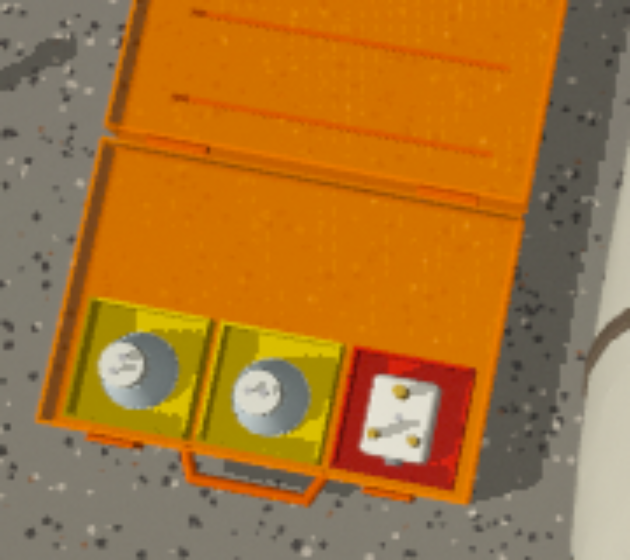

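The plug sits pins up in the red cup, and the torch lies centred and parallel to the pads (320,205). Gripping its body.

```bash
python3 -m creep '{"delta_pos":[[0.15,-0.25,-1.5],[0,0,-2.5],[0,0,-2.5],[0,0,-1.7],[0,0,-1],[0,0,-0.7],[0,0,0],[0,0,0],[0,0,0],[0,0,0],[0,0,0],[0,0,0],[0,0,0],[0,0,0],[0,0,0],[0,0,0],[0,0,0]],"turn":[[0,0,0],[0,0,0],[0,0,0],[0,0,0],[0,0,0],[0,0,0],[0,0,0],[0,0,0],[0,0,0],[0,0,0],[0,0,0],[0,0,0],[0,0,0],[0,0,0],[0,0,0],[0,0,0],[0,0,0]],"hand":[5.4,5.4,5.4,5.4,5.4,5.4,5.4,5.4,2,2,2,2,2,2,2,2,2]}' 60
```

```text
time: 25.85
position: [653.1, -244.9, 178.9]
ee_rot: [3.127, 0.296, 0.004]
ft_force: [-0.8, 1.5, 6.6]
opening: 22.9
gripper_force: 59.4
```

```bash
python3 -m creep '{"delta_pos":[[0,0,1],[0,0,2],[0,0,2],[0,0,2],[0,0,1],[0,0.5,0],[-0.5,1.5,0],[-0.5,3,0],[-0.5,3.5,0],[-0.5,3.5,0],[-0.5,3.5,0],[-0.5,3.5,0],[-0.5,3.5,0],[-0.5,3.5,0],[-0.5,3.5,0],[-0.5,3.5,0],[-0.5,3.5,0],[-0.5,2.5,0],[-0.5,2,0],[-0.3,0.5,0]],"turn":[[0,0,0],[0,0,0],[0,0,0],[0,0,0],[0,0,0],[0,0,0.03],[0,0,0.06],[0,0,0.09],[0,0,0.1],[0,0,0.1],[0,0,0.1],[0,0,0.1],[0,0,0.1],[0,0,0.1],[0,0,0.1],[0,0,0.1],[0,0,0.1],[0,0,0.06],[0,0,0.038],[0,0,0]],"hand":[2,2,2,2,2,2,2,2,2,2,2,2,2,2,2,2,2,2,2,2]}'
python3 -m creep '{"delta_pos":[[0,0.5,0],[0,0,0],[0,0,0],[0,0,0]],"turn":[[0,0,0],[0,0,0],[0,0,0],[0,0,0]],"hand":[2,2,2,2]}'
python3 - <<'E'
from station import bot
from h import *
s=bot.observe();print(np.round(s["position"],1),np.degrees(2*np.arctan2(s["ee_rot"][1],s["ee_rot"][0])),s["opening"])
c=bot.camera("wrist");cv2.imwrite("pics/w6.png",c["pixels"][...,::-1])
E
```

```text
time: 27.52
position: [583.5, 173.2, 255.7]
ee_rot: [-2.431, -1.989, 0.003]
ft_force: [0.6, -0.3, -2.2]
opening: 23.0
gripper_force: 58.9
time: 27.85
position: [584.8, 174.0, 256.9]
ee_rot: [-2.438, -1.981, 0.001]
ft_force: [-0.2, -0.5, -0.7]
opening: 23.0
gripper_force: 58.9
[584.8 174.  256.9] -281.8085369412799 22.979436579265002
```

View pics/w6.png

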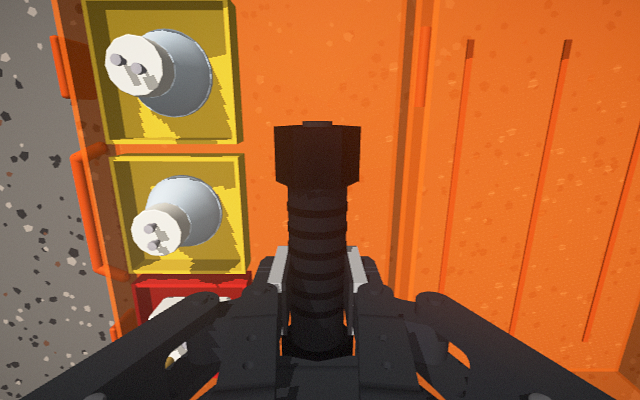

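The torch is held level, parallel to the box's length and over the bay. Lowering.

```bash
python3 -m creep '{"delta_pos":[[0,0,-1],[0,0,-1.5],[0,0,-1.5],[0,0,-1.2],[0,0,-0.8],[0,0,-0.6],[0,0,-0.3],[0,0,0],[0,0,0]],"turn":[[0,0,0],[0,0,0],[0,0,0],[0,0,0],[0,0,0],[0,0,0],[0,0,0],[0,0,0],[0,0,0]],"hand":[2,2,2,2,2,2,2,2,2]}'; python3 -m creep '{"delta_pos":[[0,0,-0.2],[0,0,-0.1],[0,0,0]],"turn":[[0,0,0],[0,0,0],[0,0,0]],"hand":[2,2,2]}'; python3 -m creep '{"delta_pos":[[0,0,-0.1],[0,0,0],[0,0,0]],"turn":[[0,0,0],[0,0,0],[0,0,0]],"hand":[2,2,2]}'; python3 -m creep '{"delta_pos":[[0,0,-0.1],[0,0,0],[0,0,0]],"turn":[[0,0,0],[0,0,0],[0,0,0]],"hand":[2,2,2]}'
```

```text
time: 28.65
position: [584.9, 175.2, 188.5]
ee_rot: [2.436, 1.983, 0.001]
ft_force: [-0.3, 0.7, -0.7]
opening: 23.0
gripper_force: 58.9
time: 28.9
position: [584.6, 175.2, 185.4]
ee_rot: [2.437, 1.983, 0.001]
ft_force: [-0.6, -0.5, -1.7]
opening: 23.2
gripper_force: 58.9
time: 29.15
position: [584.6, 175.1, 184.3]
ee_rot: [-2.437, -1.983, -0.0]
ft_force: [-0.0, -0.2, 0.1]
opening: 23.0
gripper_force: 58.9
time: 29.4
position: [584.6, 175.1, 183.1]
ee_rot: [-2.437, -1.983, 0.0]
ft_force: [-0.0, -0.5, -1.2]
opening: 22.7
gripper_force: 58.9
```

```bash
python3 -m creep '{"delta_pos":[[0,0,-0.1],[0,0,0],[0,0,0]],"turn":[[0,0,0],[0,0,0],[0,0,0]],"hand":[2,2,2]}'; python3 -m creep '{"delta_pos":[[0,0,-0.05],[0,0,0],[0,0,0]],"turn":[[0,0,0],[0,0,0],[0,0,0]],"hand":[2,2,2]}'
```

```text
time: 29.65
position: [584.6, 175.1, 182.1]
ee_rot: [-2.437, -1.983, 0.0]
ft_force: [0.3, 0.6, -0.8]
opening: 23.3
gripper_force: 58.9
time: 29.9
position: [584.7, 175.2, 182.0]
ee_rot: [2.436, 1.983, 0.0]
ft_force: [-0.7, -0.4, 0.7]
opening: 23.3
gripper_force: 59.2
```

```bash
python3 -m creep '{"delta_pos":[[0,0,-0.05],[0,0,0],[0,0,0],[0,0,0],[0,0,0],[0,0,0],[0,0,1],[0,0,2],[0,0,3],[0,0,3],[0,0,3],[0,-1.5,0],[0,-3,0],[0,-3,0],[0,-3,0],[0,-3,0],[0,-3,0],[0,-3,0],[0,-3,0],[0,-3,0]],"turn":[[0,0,0],[0,0,0],[0,0,0],[0,0,0],[0,0,0],[0,0,0],[0,0,0],[0,0,0],[0,0,0],[0,0,0],[0,0,0],[0,0,0],[0,0,0],[0,0,0],[0,0,0],[0,0,0],[0,0,0],[0,0,0],[0,0,0],[0,0,0]],"hand":[2,2.8,3.5,4.2,4.6,4.6,4.6,4.6,4.6,4.6,4.6,4.6,4.6,4.6,4.6,4.6,4.6,4.6,4.6,4.6]}'
python3 -m creep '{"delta_pos":[[0,-3,0],[0,-3,0],[0,-3,0],[0,0,0],[0,0,0],[0,0,0]],"turn":[[0,0,0],[0,0,0],[0,0,0],[0,0,0],[0,0,0],[0,0,0]],"hand":[4.6,4.6,4.6,4.6,4.6,4.6]}'
python3 - <<'E'
from station import bot
from h import *
c=bot.camera("top");a=c["pixels"][...,::-1];cv2.imwrite("pics/t7.png",cv2.resize(a[110:280,160:460],None,fx=2.6,fy=2.6));P=cloud(c)
m=(c["z_map"]>0)&(P[...,2]>15)&(P[...,2]<45)&(np.hypot(P[...,0]-585,P[...,1]-175)<72)
V=c["pixels"].max(-1)<70
b=blob(m&V)[0];q=P[b];print(len(q),cv2.minAreaRect(q[:,:2].astype(np.float32)),q[:,2].max())
E
```

```text
time: 31.57
position: [584.3, -81.4, 302.0]
ee_rot: [2.436, 1.983, 0.001]
ft_force: [1.0, -0.4, 0.5]
opening: 45.9
gripper_force: 0.0
time: 32.07
position: [584.4, -169.9, 301.5]
ee_rot: [2.437, 1.982, 0.0]
ft_force: [0.4, 0.3, -0.8]
opening: 45.9
gripper_force: 0.0
676 ((585.0255737304688, 173.90689086914062), (129.15484619140625, 32.64466094970703), 78.26976776123047) 38.541721110902586
```

View pics/t7.png

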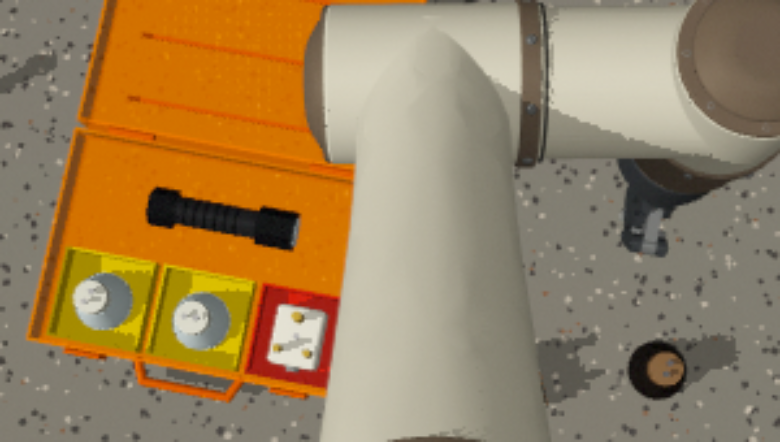

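The torch lies flat in the bay (crop 225,218). Both bulbs are upright in the yellow cups and the plug is pins up in the red one. The blackened bulb hasn't moved, the arm hides the scorched plug, and the gripper is clear of everything. Handing in.

```bash
python3 -c "
from station import bot
print(bot.finish_job())"
```

```text
the job is handed in; nothing more can be done
None
```

The job is handed in at about 32 s: both good bulbs stand pins up in the yellow cups, the white plug is pins up in the red cup, and the torch lies flat in the bay; I never touched the blackened bulb or the scorched plug, though the arm hid the scorched plug in the last picture.

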